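Bolt the tube case shut past its spring catch

ROBOT

A 6-joint arm with a two-finger parallel gripper is mounted at the origin on the work surface. World frame = base frame: x ahead of the robot, y to its left, z up, the work surface at z = 0. Lengths are in mm, angles in rad, forces in N, time in s.
With the tool pointing down it reaches from about 325 to 875 mm from the base axis. Payload 4.4 kg.
Tool frame: the origin (TCP) lies on the centre line of the jaws, within the pads' length; the fingertips stand ahead of it and the grasp point (between the pads) lies 6 mm ahead of it (ctrl.tcp_to_tips is the z of the fingertips in the tool frame, in mm); z points along the fingers, y is the direction in which the jaws open and shut (so a half turn about z gives the same grasp; the last joint's range is limited). The gripper opens to 85 mm and grips with 20 to 120 N. Pads are 22 mm wide; open, the fingers measure 114 mm over their backs; the gripper's body (76 mm by 85 mm) begins 54 mm behind the grasp point. The pads swing forward as they close: fully open they stand 13 mm farther back than shut.
Start: joints at [-1.401, 0.207, 1.542, -0, 1.393, -0.15], TCP at [180.754, -545.853, 256.282] pointing down, gripper open.
Joint ranges: [-2.73, 2.73], [-0.86, 2.22], [0.23, 2.46], [-1.11, 4.25], [0.08, 2.63], [-2.82, 2.82]. Speed limits (rad/s): [2.79, 2.79, 3.14, 3.14, 3.14, 3.14].

INTERFACE

Orientations are given as a 3x3 rotation matrix whose columns are the frame's x, y, z axes.
In Python, from plant import ctrl, sensors, optics gives the robot as it stands. Calls block until the motion is done:
- ctrl.move_ptp(position, orientation): joint-space move of the TCP to a pose.
- ctrl.move_l(position, rot=None, vel=150, threshold=None): straight line of the TCP; rot=None keeps the orientation; vel is the mean speed in mm/s. With threshold (N) it stops when the force on the tool has changed by that much, and returns True; else False.
- ctrl.set_joints(angles): joint-space move.
- ctrl.gripper_to(opening, force=None): finger opening in mm; force is the grip in N (None keeps the last); returns when the fingers have stopped.
- ctrl.hold(seconds).
- ctrl.solve_ik(position, orientation): joint angles nearest the present ones, or None.
- sensors.read_state(): the state.
- optics.grab_frame(name): name is "side" or "top" or "wrist"; returns (picture, depth): 420x560x3 uint8, red, green, blue; 420x560 float32, mm along the optical axis (not along the pixel's ray), 0 where there is no reading.
- optics.camera_params(name): a dict with "mtx" (3x3 intrinsics, pixels), "k1" (the pictures are not rectified: a ray, as slopes to the right and down, at radius r is drawn at 1 + k1 r^2 times it, then the intrinsics apply), "R" (3x3) and "t" (3): a world point X has camera coordinates R X + t; the wrist camera has in their place "T_tool_cam" (4x4, takes a point from camera to tool coordinates, whose origin is the TCP and whose axes are the flange's). Camera axes: x right, y down, z forward; pixel columns grow to the right and rows downward; lengths in mm; the calibration is good to about 2 mm. A picture is of the moment at which its call begins: read the wrist's pose just before it. camera_params takes no time and is no camera call.
A pose or a line that the arm cannot do raises ctrl.MotionError and nothing moves.
- ctrl.finish_job(): hands the job in, once; it reports no verdict.
The state is a dict: "t": time; "q": joint angles; "qvel": joint speeds; "tau": joint torques, N m; "eef_pos": TCP position; "eef_rot": TCP orientation; "force": force on the tool from outside, world axes, zero at the start; "wrist_torque": the same for the moment, N m; "grip_width": finger opening in mm.
Only numpy, scipy, OpenCV 4.12 (cv2) and the standard library are available. Lean on these libraries where they do the work, as an engineer would, in place of code of your own. Each camera call takes 0.05 s, during which the arm holds its last target.

TASK

The lid of the case of glass tubes is shut but not bolted. Hold the long spring catch paddle down with one fingertip and keep it down while the other fingertip pushes the bolt's upright tab towards the lid, until the bolt is fully home through the keeper; then let go so that the catch springs up fully and locks it. Only press and push: do not grip or lift anything, and leave the jar, stopper, bottle and beaker where they stand.

Things in the scene. Friction and masses are not known exactly. Their poses are not given: they have to be found in the camera images.
- case: Fixed case, 320 (x) x 360 (y) x 100 mm high; dark blue deck (near 130 mm), steel lid level with it beyond. Origin: centre of underside. +x points from deck to lid, the way the bolt goes; +y left, z up. Bolt on the deck at y = +32 mm, catch paddle at y = -30 mm. Guide bridge (x = -50 mm) and keeper on the lid (x = -4 mm) are 18 mm high; nothing fixed rises higher except paddle and tab.
- paddle: Pressing plate of the catch: ribbed aluminium, 100 mm along the case's x, 28 mm along y, 6 thick. Origin: centre of its top face; axes as the case's. Top 30 mm above the deck when up, 22 mm when down. Moves straight down 8 mm and springs back: about 3.5 N to start, 7 N fully down, then a firm stop. Fixed sideways: a fingertip may slide along it while holding it down.
- catch (a joint): Travel of the catch in m: 0 = up, 0.008 = fully down. Its pawl stands between teeth on the bolt's side (12 mm pitch, 4 mm play) and locks the bolt wherever it is; the bolt is free only while the catch is down by more than 0.0055.
- tab: Upright push tab of the bolt: steel, black top edge, 6 mm thick along x (travel), 32 mm wide along y, from 12 to 48 mm above the deck. Origin: middle of thickness and width, 33 mm above the deck; axes as the case's. Push its -x face towards +x. The bolt bar below is only 12 mm high. Facing sides of tab and paddle are 32 mm apart, their centre lines 62 mm.
- bolt (a joint): Travel of the bolt along the case's +x in m: starts at 0 to 0.004 (drawn back), 0.040 = fully home against its stop. About 2 N of friction; it stays where it is left. Between 0.036 and 0.040 the catch can come fully up and lock it.
- sample_jar: Closed brown glass jar, 48 mm across, 70 mm high, loose on the lid, left of the bolt; origin at its underside. Leave alone.
- stopper: Black rubber stopper, 34 mm across, 38 mm high, loose on the deck, right of the paddle; origin at its underside. Leave alone.
- wash_bottle: White plastic bottle, 72 mm across, 170 mm high, loose on the bench left of the case; origin at its underside. Leave alone.
- beaker: Glass beaker, 68 mm across, 85 mm high, loose on the bench right of the case; origin at its underside. Leave alone.

How it is judged (in metres and radians):
On the way, in this order (a step that is already met when the one before it is completed fails the run):
1. a fingertip holds the catch down before the bolt has moved on (value of joint catch above 0.0055 m and value of joint bolt below 0.012 m and contact force between paddle and the fingers above 0.5 N), for 0.05 s.
2. the bolt is on its way, pushed by a fingertip on its tab while a fingertip still holds the catch down (value of joint bolt above 0.016 m and value of joint catch above 0.0045 m and contact force between paddle and the fingers above 0.3 N and contact force between tab and the fingers above 0.2 N), for 0.03 s.
3. the bolt is home with the catch still held down by a fingertip (value of joint bolt above 0.0355 m and value of joint catch above 0.0045 m and contact force between paddle and the fingers above 0.3 N), for 0.03 s.
At the end, for the whole second after the job is handed in: The bolt is home (35.5 mm or more of its 40 mm), still, and the catch has sprung up to within 1.5 mm; jar, stopper, bottle and beaker stand upright within 20 mm of where they were (value of joint bolt above 0.0355 m and value of joint catch below 0.0015 m and velocity of joint bolt below 0.005 m/s and distance of each of sample_jar, stopper, wash_bottle, beaker from where it was at the start of the episode below 0.02 m and angle between each of sample_jar, stopper, wash_bottle, beaker's own z axis and vertical below 0.15 rad); the robot touches nothing.
It fails at once if the jar, stopper, bottle or beaker is lifted, carried or pushed more than 20 mm (distance of any of sample_jar, stopper, wash_bottle, beaker from where it was at the start of the episode above 0.02 m).
It fails at once if the tab is gripped between the fingers (horizontal distance between the grasp point and tab below 0.007 m and contact force between tab and the fingers above 1 N).
It fails at once if the paddle is gripped between the fingers (z of the grasp point in the frame of paddle below -0.002 m and y of the grasp point in the frame of paddle between -0.012 and 0.012 m and contact force between paddle and the fingers above 1 N).
It also fails if it takes over 42 s, if anything falls off the work surface, if the arm or the gripper's body presses on something with over 40 N, if the wrist force passes 120 N, or if a joint passes its speed limit or range.

## Working session

There is one attempt and no reset: what is moved stays moved. The work goes in short steps, each a Python script; the robot and the scene stay as the last script left them, time stands still between calls to the robot, and variables do not carry over. Pictures are saved under pics/ and viewed, and the job is handed in when it is done.

```bash
ls; mkdir -p pics; python3 - <<'E'
from plant import ctrl,sensors,optics
import cv2,numpy as np
for n in("top","side"):
    p,d=optics.grab_frame(n); cv2.imwrite(f"pics/{n}0.png",p[:,:,::-1]); np.save(f"pics/{n}0.npy",d)
    print(n,optics.camera_params(n))
print(optics.camera_params("wrist"),ctrl.tcp_to_tips)
s=sensors.read_state();print(s)
E
```

```text
pics
top {'mtx': array([[434.42346153,   0.        , 280.44742143],
       [  0.        , 434.42346153, 208.56775488],
       [  0.        ,   0.        ,   1.        ]]), 'k1': 0.03633623697608554, 'R': array([[ 0.01475204, -0.99940257,  0.03125504],
       [-0.99387583, -0.01807972, -0.10901353],
       [ 0.10951349, -0.02945546, -0.99354878]]), 't': array([ -31.80828582,  591.02456951, 1341.43229592])}
side {'mtx': array([[489.55753038,   0.        , 279.40699868],
       [  0.        , 489.55753038, 207.93960722],
       [  0.        ,   0.        ,   1.        ]]), 'k1': 0.05070369616906242, 'R': array([[ 0.99189765, -0.12699144,  0.00349712],
       [-0.0953293 , -0.76222425, -0.64025504],
       [ 0.0839725 ,  0.63473409, -0.76815445]]), 't': array([-579.34581969,  110.91614501, 1530.48973264])}
{'mtx': array([[369.23914033,   0.        , 282.328311  ],
       [  0.        , 369.23914033, 211.45774589],
       [  0.        ,   0.        ,   1.        ]]), 'k1': -0.0570038756201451, 'T_tool_cam': array([[ 1.18413323e-03, -9.51204177e-01, -3.08559901e-01,
         7.82707725e+01
[... 361 characters left out ...]
   1.39348829e+00, -1.50469004e-01]), 'qvel': array([ 1.29136324e-03, -1.16243909e-03, -5.31747516e-03, -2.52028572e-03,
       -7.95844716e-05, -8.91048833e-04]), 'tau': array([-1.04823186e-03, -3.84089899e+01, -2.92548376e+01, -1.96870169e-04,
        4.88044956e-03,  2.18030266e-05]), 'eef_pos': array([ 180.65061491, -545.2182229 ,  255.21748296]), 'eef_rot': array([[ 9.49305709e-01,  3.14354170e-01, -3.55612338e-04],
       [ 3.14354219e-01, -9.49303533e-01,  2.05584220e-03],
       [ 3.08678519e-04, -2.06341098e-03, -9.99997824e-01]]), 'force': array([ 0.06403873, -0.51414838, -0.4344969 ]), 'wrist_torque': array([ 0.0290104 , -0.00173216, -0.03719416]), 'grip_width': 85.64011707086095}
```

View pics/top0.png

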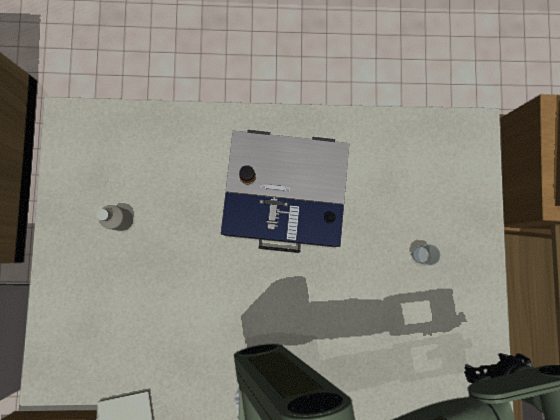

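View pics/side0.png

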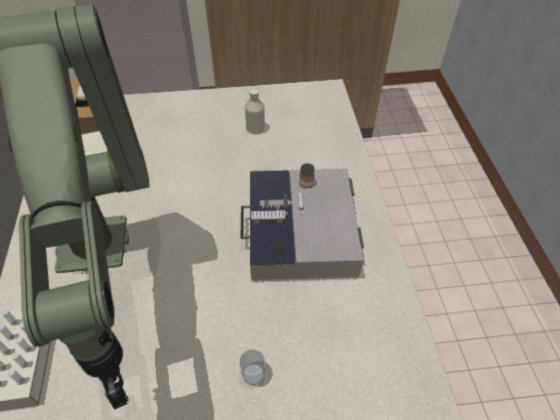

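The top view shows the case near pixel (285,190), with the bolt at about (272,213) and the paddle at (293,223). I'll take a rough position and then use the wrist camera.

```bash
cat > h.py <<'E'
import numpy as np,cv2
from plant import ctrl,sensors,optics
def cam(n,st=None):
    c=optics.camera_params(n)
    if n=="wrist":
        T=np.eye(4);T[:3,:3]=st["eef_rot"];T[:3,3]=st["eef_pos"];W=T@c["T_tool_cam"]
        R=W[:3,:3].T;t=-R@W[:3,3]
    else:R,t=np.array(c["R"]),np.array(c["t"])
    return c["mtx"],c["k1"],R,t
def ray(C,u,v):
    K,k1,R,t=C
    p=cv2.undistortPoints(np.array([[[u,v]]],float),K,np.array([k1,0,0,0.]))[0,0]
    return -R.T@t, R.T@np.array([p[0],p[1],1])
def onz(C,u,v,z):
    o,d=ray(C,u,v);return o+d*(z-o[2])/d[2]
def proj(C,X):
    K,k1,R,t=C
    r,_=cv2.projectPoints(np.array(X,float).reshape(-1,3),cv2.Rodrigues(R)[0],t,K,np.array([k1,0,0,0.]));return r[:,0]
E
python3 - <<'E'
from h import *
C=cam("top")
for n,u,v,z in[("lidFL",233,130,100),("lidFR",350,142,100),("deckNL",221,236,100),("deckNR",341,246,100),("pad far",293,207,130),("pad near",292,240,130)]:
    print(n,onz(C,u,v,z))
im=cv2.imread("pics/top0.png")[120:260,210:360];cv2.imwrite("pics/t1.png",cv2.resize(im,None,fx=4,fy=4,interpolation=cv2.INTER_CUBIC))
E
```

```text
lidFL [822.6993999  128.38231049 100.        ]
lidFR [ 793.47090846 -230.59591786  100.        ]
deckNL [498.84186838 155.44106502 100.        ]
deckNR [ 474.78798059 -202.83210156  100.        ]
pad far [586.06788267 -56.06236834 130.        ]
pad near [489.14513329 -54.25921417 130.        ]
```

View pics/t1.png

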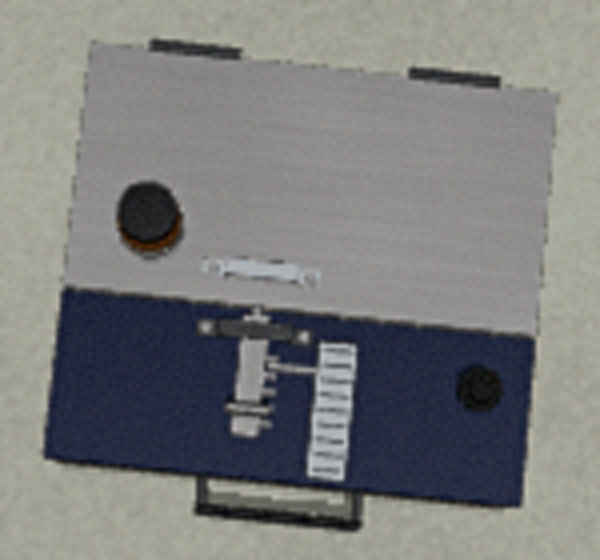

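```bash
cat >> h.py <<'E'
def Rt(yaw):
    c,s=np.cos(yaw),np.sin(yaw);return np.array([[c,s,0],[s,-c,0],[0,0,-1.]])
def c2w(p,yaw,o):
    c,s=np.cos(yaw),np.sin(yaw);return np.array([o[0]+c*p[0]-s*p[1],o[1]+s*p[0]+c*p[1],p[2]])
def w2c(X,yaw,o):
    c,s=np.cos(yaw),np.sin(yaw);d=X[0]-o[0],X[1]-o[1];return np.array([c*d[0]+s*d[1],-s*d[0]+c*d[1],X[2]])
E
python3 - <<'E'
from h import *
yaw=-.082;o=(647,-37)
P=c2w((-70,0,300),yaw,o);print(P,ctrl.solve_ik(P,Rt(yaw)))
ctrl.move_ptp(P,Rt(yaw));ctrl.gripper_to(48)
s=sensors.read_state();p,d=optics.grab_frame("wrist")
np.savez("pics/w0.npz",pos=s["eef_pos"],rot=s["eef_rot"],d=d)
cv2.imwrite("pics/w0.png",p[:,:,::-1]);print(s["t"],s["eef_pos"],s["grip_width"],s["force"])
C=cam("wrist",s)
for q in[(-160,180,100),(-160,-180,100),(-30,0,100),(-115,32,148)]:print(q,proj(C,c2w(q,yaw,o)))
E
```

```text
[577.23520816 -31.26643046 300.        ] [-2.03785110e-01  1.82646001e-01  1.47919173e+00 -4.44089210e-16
  1.47975492e+00  1.44901122e+00]
2.875 [577.22960037 -31.40637642 299.98753466] 47.9230637057514 [-0.78944192 -0.2800878   0.3379099 ]
(-160, 180, 100) [[ 97.82818442 274.5309789 ]]
(-160, -180, 100) [[466.74609927 274.97183249]]
(-30, 0, 100) [[282.38833528 138.9057542 ]]
(-115, 32, 148) [[242.23183962 253.65901243]]
```

View pics/w0.png

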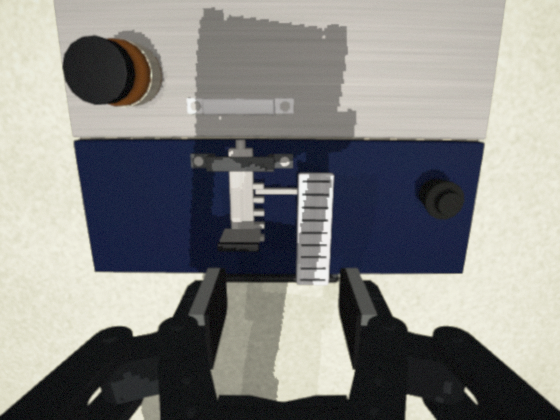

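```bash
python3 - <<'E'
import cv2
im=cv2.imread("pics/w0.png");cv2.imwrite("pics/w1.png",cv2.resize(im[130:290,180:360],None,fx=4,fy=3.7,interpolation=cv2.INTER_CUBIC) if 0 else cv2.resize(im[140:290,180:360],None,fx=4,fy=4,interpolation=cv2.INTER_CUBIC))
a=cv2.resize(im[125:285,65:125],None,fx=3.5,fy=3.5,interpolation=cv2.INTER_CUBIC);b=cv2.resize(im[125:285,435:495],None,fx=3.5,fy=3.5,interpolation=cv2.INTER_CUBIC)
cv2.imwrite("pics/w2.png",cv2.hconcat([a,b]))
E
```

```text
(no output)
```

View pics/w1.png

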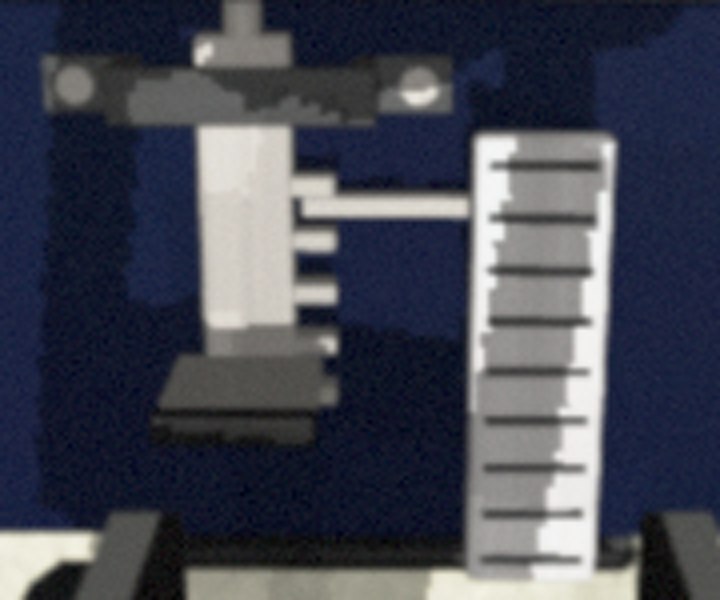

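View pics/w2.png

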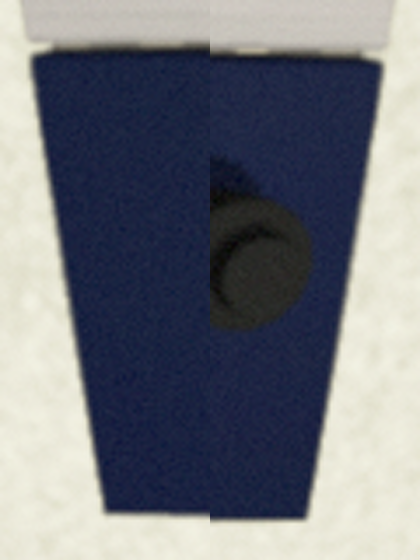

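```bash
python3 - <<'E'
from h import *
s=np.load("pics/w0.npz");C=cam("wrist",dict(eef_pos=s["pos"],eef_rot=s["rot"]))
g=lambda u,v,z:onz(C,u,v,z)
A=g(95,271.6,100);B=g(462.1,273,100);D=g(74.4,140.7,100);E=g(484.1,142.7,100)
print(A,B,D,E,np.linalg.norm(A-B),np.linalg.norm(A-D))
d=A-B;yaw=np.arctan2(-d[0],d[1]);
d2=D-E; y2=np.arctan2(-d2[0],d2[1]);print(yaw,y2)
y=(yaw+y2)/2
m=(A+B)/2;o=m+160*np.array([np.cos(y),np.sin(y),0]);print(o)
pc=lambda u,v:(180+u/4,140+v/4)
for n,u,v,z in[("tab rear L",152,440,148),("tab rear R",315,442,148),("tab front L",155,412,148),("tab frontR",315,414,148),("pad fl",473,133,130),("pad fr",616,135,130),("pad nl",466,573,130),("pad nr",597,577,130),("bridgefar",250,68,118)]:
    print(n,w2c(g(*pc(u,v),z),y,o).round(1))
dd=s["d"];print(dd[190:270:10,316], dd[246,236])
K,k,R,t=C
for u,v in((316,220),(316,255),(236,246),(150,220)):
    X=R.T@(dd[v,u]*np.r_[cv2.undistortPoints(np.array([[[u,v]]],float),K,np.array([k,0,0,0.]))[0,0],1]-t);print(X)
E
```

```text
[505.61538844 157.55286941 100.        ] [ 475.39054449 -198.46324132  100.        ] [631.37025193 145.84996554 100.        ] [ 600.75711264 -209.23253278  100.        ] 357.29681260077075 126.29823296379347
-0.08469431461933291 -0.0860015009656428
[649.92057889 -34.09427866 100.        ]
tab rear L [-114.7   47.7  148. ]
tab rear R [-114.9   15.2  148. ]
tab front L [-108.7   46.8  148. ]
tab frontR [-108.9   15.1  148. ]
pad fl [-56. -16. 130.]
pad fr [-56.3 -44.4 130. ]
pad nl [-154.2  -16.2  130. ]
pad nr [-155.1  -45.   130. ]
bridgefar [-45.3  29.3 118. ]
[296.7695  298.59396 302.3366  304.70462 305.97656 311.12018 313.27206
 314.6385 ] 291.94897
[552.43738504 -57.15332981 130.34515166]
[520.89063624 -55.49712943 130.44406192]
[542.33994407   8.34880825 148.79039019]
[554.44196234  91.95434468 101.87044908]
```

The measurements agree: the deck width reads 357 mm (360 nominal), the paddle spans x -155 to -56 at y -30.4, and the tab's rear face is at x -114.8, y 31.4. Next I'll approach and touch the paddle.

```bash
cat >> h.py <<'E'
YAW=-.0853;O=(649.9,-34.1);R0=Rt(YAW)
W=lambda x,z,y=0.5:c2w((x,y,z),YAW,O)
def rep(m=""):
    s=sensors.read_state();F=R0.T@s["force"]
    print(m,round(s["t"],2),"case",w2c(s["eef_pos"],YAW,O).round(2),"F",[round(float(a),2) for a in (F[0],-F[1],-F[2])],round(s["grip_width"],1));return s
E
python3 - <<'E'
from h import *
ctrl.move_ptp(W(-131,210),R0);rep()
ctrl.move_l(W(-131,165),vel=80);ctrl.hold(.2);s=rep()
p,d=optics.grab_frame("wrist");cv2.imwrite("pics/w3.png",p[:,:,::-1])
p,d=optics.grab_frame("side");cv2.imwrite("pics/s3.png",cv2.resize(p[150:270,220:360,::-1],None,fx=5,fy=5,interpolation=cv2.INTER_CUBIC))
E
```

```text
3.43 case [-130.17    0.44  210.72] F [0.97, -0.55, 0.82] 48.1
 4.34 case [-130.44    0.43  165.73] F [0.24, -0.45, 0.28] 47.9
```

View pics/w3.png

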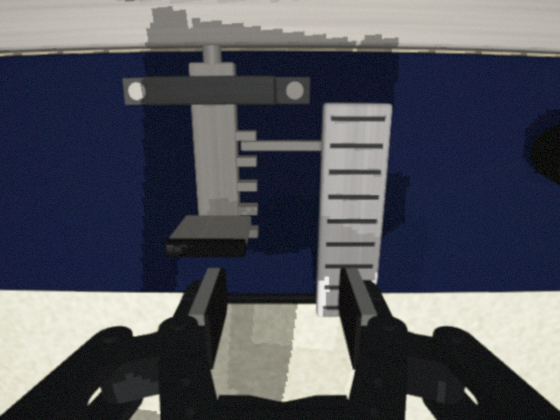

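View pics/s3.png

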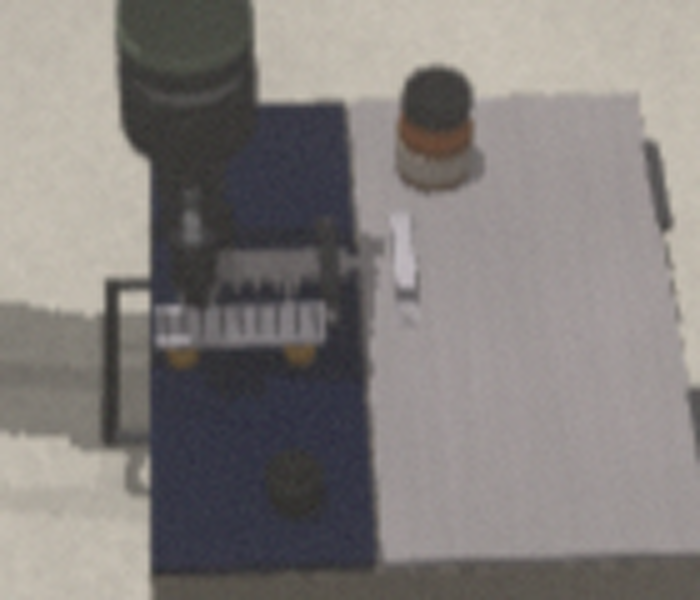

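Both fingertips are about level with row 270. The left one, near column 205, is clear behind the tab's rear edge at row 256, and the right one, near column 358, is over the paddle. Descending until contact.

```bash
python3 - <<'E'
from h import *
print(ctrl.move_l(W(-131,138),vel=25,threshold=2.5));s=rep()
ctrl.hold(.15);s=rep()
E
```

```text
True
 5.09 case [-131.04    0.49  150.62] F [-0.6, 0.22, 4.2] 47.7
 5.24 case [-131.07    0.49  151.03] F [-1.55, 0.13, 3.56] 48.1
```

```bash
python3 - <<'E'
from h import *
print(ctrl.move_l(W(-131,140.5),vel=15,threshold=8));s=rep()
ctrl.hold(.2);s=rep()
E
```

```text
True
 5.76 case [-130.99    0.46  144.5 ] F [-2.48, 1.28, 6.62] 48.3
 5.96 case [-131.01    0.47  144.55] F [-2.72, 0.77, 6.26] 48.3
```

```bash
python3 - <<'E'
from h import *
for z in(143.5,142.8,142.2,141.7):
    ctrl.move_l(W(-131,z),vel=8,threshold=15);ctrl.hold(.1);s=rep(z)
    F=-(R0.T@s["force"])[2]
    if F>13:break
p,d=optics.grab_frame("wrist");cv2.imwrite("pics/w4.png",p[:,:,::-1])
E
```

```text
143.5 6.33 case [-131.04    0.48  144.2 ] F [-1.76, -0.13, 9.66] 48.0
142.8 6.67 case [-131.01    0.47  144.13] F [-3.19, 0.52, 12.78] 47.7
142.2 7.03 case [-130.98    0.46  144.05] F [-5.59, 0.64, 14.46] 48.2
```

View pics/w4.png

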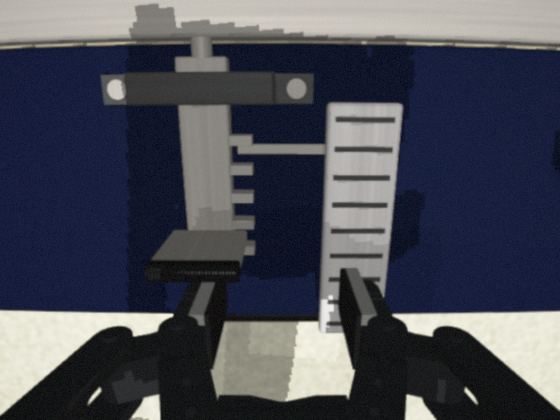

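The catch is on its firm stop: about 8 mm down, with the force up to 14 N. Now I'll push along +x.

```bash
python3 - <<'E'
from h import *
for x in(-127,-123,-115,-105,-97,-91):
    r=ctrl.move_l(W(x,142.2),rot=R0,vel=25,threshold=25);s=rep((x,r))
    if r:break
p,d=optics.grab_frame("wrist");cv2.imwrite("pics/w5.png",p[:,:,::-1])
E
```

```text
(-127, False) 7.38 case [-130.57    0.46  143.87] F [-15.01, 1.11, 24.25] 48.3
(-123, False) 7.69 case [-125.4     0.35  143.97] F [-12.97, 0.46, 20.53] 47.9
(-115, False) 8.16 case [-118.41    0.3   144.01] F [-14.64, 0.87, 23.66] 47.8
(-105, False) 8.71 case [-108.08    0.27  144.08] F [-13.48, 0.02, 23.44] 48.2
(-97, False) 9.18 case [-100.13    0.26  144.06] F [-13.8, 0.25, 22.71] 48.1
(-91, False) 9.57 case [-93.96   0.25 144.07] F [-13.76, -0.37, 20.61] 47.6
```

View pics/w5.png

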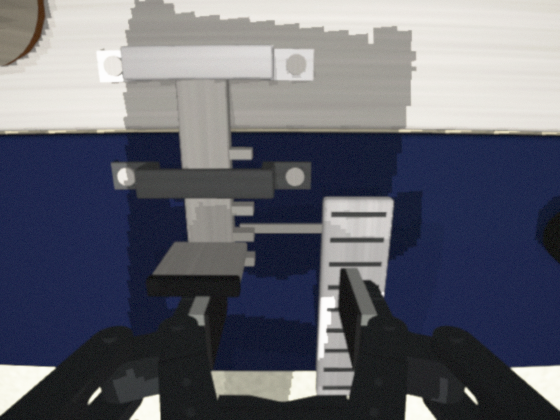

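The tab is moving with the finger and the bolt end has reached the keeper. Continuing to the stop.

```bash
python3 - <<'E'
from h import *
for x in(-87,-84,-82,-80,-78,-76):
    r=ctrl.move_l(W(x,142.4),rot=R0,vel=15,threshold=25);ctrl.hold(.05);s=rep((x,r))
    if r or (R0.T@s["force"])[0]<-32:break
p,d=optics.grab_frame("wrist");cv2.imwrite("pics/w6.png",p[:,:,::-1])
np.savez("pics/w6.npz",pos=s["eef_pos"],rot=s["eef_rot"])
E
```

```text
(-87, False) 10.08 case [-90.25   0.24 144.04] F [-14.07, -0.28, 20.28] 48.0
(-84, False) 10.48 case [-87.27   0.26 144.02] F [-12.99, -0.02, 20.46] 48.2
(-82, False) 10.82 case [-87.05   0.25 143.95] F [-18.65, -1.18, 24.29] 48.2
(-80, False) 11.15 case [-85.79   0.25 143.93] F [-19.93, -0.27, 26.03] 48.1
(-78, False) 11.48 case [-85.7    0.27 143.9 ] F [-25.99, -1.22, 30.33] 48.0
(-76, False) 11.82 case [-85.55   0.28 143.91] F [-32.16, -2.67, 34.34] 48.2
```

View pics/w6.png

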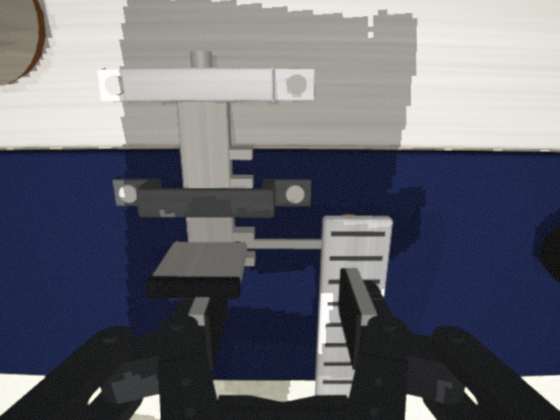

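Force climbs with no further travel, so the bolt is against its stop and its end shows through the keeper at (200,58). I'll check the tab position, take the load off and lift away.

```bash
python3 - <<'E'
from h import *
s=np.load("pics/w6.npz");C=cam("wrist",dict(eef_pos=s["pos"],eef_rot=s["rot"]))
for u,v in((149,293),(240,294)):print(w2c(onz(C,u,v,148),YAW,O))
ctrl.move_l(W(-84,142.6),rot=R0,vel=20);rep()
ctrl.move_l(W(-86,160),rot=R0,vel=40);rep()
ctrl.move_l(W(-92,215),rot=R0,vel=80);rep()
ctrl.move_l(W(-110,300),rot=R0,vel=150);ctrl.hold(.2)
s=rep();p,d=optics.grab_frame("wrist");cv2.imwrite("pics/w7.png",p[:,:,::-1])
np.savez("pics/w7.npz",pos=s["eef_pos"],rot=s["eef_rot"],d=d)
C=cam("wrist",s);K,k,R,t=C
def X(u,v):return w2c(R.T@(d[v,u]*np.r_[cv2.undistortPoints(np.array([[[u,v]]],float),K,np.array([k,0,0,0.]))[0,0],1]-t),YAW,O)
for x in range(-145,-60,12):
    u,v=proj(C,c2w((x,-30,130),YAW,O))[0].round().astype(int);print(X(u,v).round(1))
p,d=optics.grab_frame("side");cv2.imwrite("pics/s7.png",cv2.resize(p[150:270,220:360,::-1],None,fx=5,fy=5,interpolation=cv2.INTER_CUBIC))
E
```

```text
[-74.52319005  47.29827514 148.        ]
[-74.61439247  15.14414307 148.        ]
 12.42 case [-86.04   0.25 144.09] F [-9.46, 0.16, 16.42] 48.5
 13.01 case [-86.46   0.63 159.27] F [-0.11, -0.4, 0.68] 48.3
 13.85 case [-92.34   0.55 214.7 ] F [-1.37, -0.53, -0.3] 48.3
 14.78 case [-110.63    0.56  298.35] F [0.45, 1.17, -0.03] 47.7
[-144.5  -29.7  130.7]
[-133.5  -30.3  129.5]
[-121.5  -29.9  129.2]
[-108.7  -30.3  129.8]
[-97.1 -29.8 130.5]
[-84.9 -30.1 131.3]
[-72.7 -29.8 130.2]
[-61.2 -30.2 130.5]
```

View pics/w7.png

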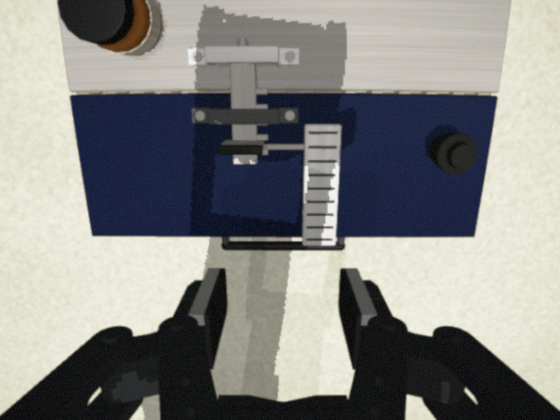

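View pics/s7.png

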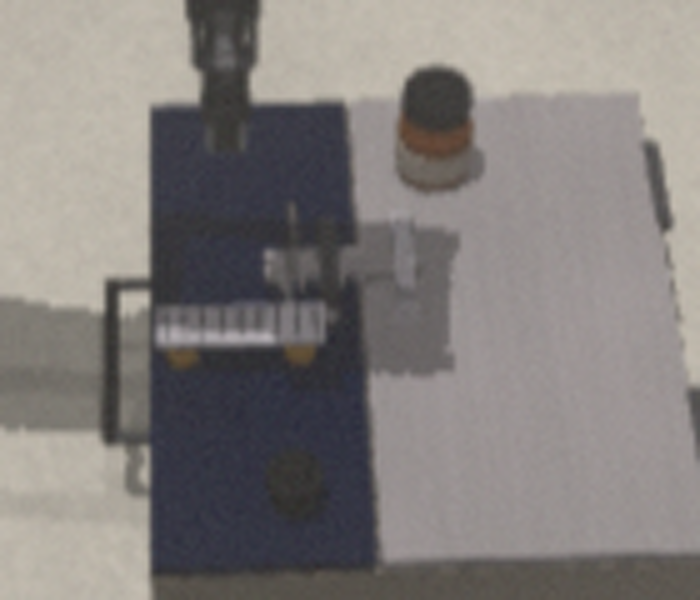

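The tab moved about 40 mm, from x -114.8 to -74.6. The paddle top is back at about 130 mm, so the catch is up, and the jar and stopper stand where they were. Handing in.

```bash
python3 - <<'E'
from h import *
ctrl.hold(.3);rep();ctrl.finish_job()
E
```

```text
15.18 case [-109.99    0.5   299.94] F [-1.08, 0.17, -0.72] 47.9
the job is handed in; nothing more can be done
```

I bolted the case and handed the job in at about 15 s. The system reports no verdict, so the result below is from my own checks.

With the gripper 48 mm open, one fingertip pressed the paddle down to its firm stop. The other fingertip pushed the tab towards the lid until the force rose with no more travel. I then took the load off and lifted straight away.

- **Bolt:** the tab's rear face moved from x = -114.8 to -74.6 mm, about 40 mm, and the bolt end shows through the keeper.
- **Catch:** the paddle top reads 129–131 mm by depth (130 mm is fully up), so the catch has sprung back. Depth noise is about 1 mm, so this confirms it only roughly against the 1.5 mm limit.
- **Loose items:** the jar and stopper look unmoved in the before and after pictures. I did not look at the bottle and beaker again, but the arm worked only over the case after the first approach.
- **Forces:** the tool read about 34 N down and 32 N along the push at the end stop. It read near zero after lifting clear.

No check failed or disagreed.

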